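# Draw the punch out of its retainer for measuring

### The arm

A 6-joint arm with a two-finger parallel gripper is mounted at the origin on the work surface; the furniture and walls round the work are solid. World frame = base frame: x ahead of the robot, y to its left, z up, the work surface at z = 0. Lengths are in m, angles in rad, forces in N, time in s.
With the tool pointing down it reaches from about 0.375 to 0.975 m from the base axis. Payload 3.8 kg.
Tool frame: the origin (TCP) lies at the very end of the fingers, on their centre line; the grasp point (between the pads) lies 19 mm behind it; z points along the fingers, y is the direction in which the jaws open and shut (so a half turn about z gives the same grasp; the last joint's range is limited). The gripper opens to 85 mm and grips with 20 to 120 N. Pads are 22 mm wide; open, the fingers measure 114 mm over their backs; the gripper's body (76 mm by 85 mm) begins 54 mm behind the grasp point. The pads swing forward as they close: fully open they stand 13 mm farther back than shut.
Start: joints at [-1.179, 0.264, 1.604, -0, 1.274, -0.037], TCP at [0.281, -0.614, 0.231] pointing down, gripper open.
Joint ranges: [-2.63, 2.63], [-0.94, 2.18], [0.31, 2.57], [-1.31, 4.45], [0, 2.66], [-2.55, 2.55]. Speed limits (rad/s): [2.57, 2.57, 3.14, 3.14, 3.14, 3.14].

### API

Orientations are given as [roll, pitch, yaw] about the fixed x, y, z axes, in that order (R = Rz(yaw) Ry(pitch) Rx(roll)).
In Python, from bench import * gives the robot as it stands.
- The arm moves only by the tool step_arm, never from a script. Its argument "series" is text: rows parted by semicolons, each of 5 numbers parted by spaces: the finger opening in m, from 0 to 0.0854, then the shift along the tool's x, y, z in m, then the turn about the tool's z in rad. A call has 1 to 20 rows; each row is the pose to reach, as a shift and turn from the pose commanded when the call began, along the tool's axes at that moment; what a row does not reach only later rows make up. A row lasts 1/12 s, in which the tool goes at most 41.7 mm and 7.16 degrees, less where a joint would pass 70% of its speed; a pose out of reach is approached as far as the arm can. A call with a gripper value outside its range is refused whole. The fingers move at their own pace and stop on an object; the grip force is fixed at half the most. Time passes only in rows, so rows that repeat a pose let the fingers close. It gives the time, the measured TCP pose, the force and the opening at its end, in the units of the state.
- get_state(): the state, without advancing time (a new reading comes with each control period).
- capture(name): name is "side" or "top" or "wrist"; returns the picture (384x512x3 uint8, red, green, blue); there is no depth.
- camera_model(name): a dict with "fx", "fy", "cx", "cy" (pixels), "position" and "orientation" of the camera in the world. Camera axes: x right, y down, z forward; pixel columns grow to the right and rows downward; lengths in m; the calibration is good to about 2 mm. A picture is of the moment at which its call begins: read the wrist's pose just before it. camera_model takes no time and is no camera call; for the wrist camera it gives the pose at the moment of the call.
- job_done(): hands the job in, once; it reports no verdict.
The state is a dict: "time": time; "q": joint angles; "dq": joint speeds; "effort": joint torques, N m; "eef_pos": TCP position; "tool_rot": TCP orientation; "ft_force": force on the tool from outside, world axes, zero at the start; "moment": the same for the moment, N m; "grip_width": opening from 0.0 (shut) to 1.0 (fully open).
Only numpy, scipy, OpenCV 4.12 (cv2) and the standard library are available. Lean on these libraries where they do the work, as an engineer would, in place of code of your own. Each camera call takes 0.05 s, during which the arm holds its last target. There are 200 camera calls.

### The job

The round punch sits sunk in the bore of the retainer block. First lift the keeper plate level off its two dowels and lay it flat on the bench. Then press the knock-out button down until you feel it come up firm against its stop, without forcing it, so that the punch rises; draw the punch straight up out of its bore without wrenching it sideways and stand it gently upright in the middle of the small surface plate, leaving the other things on the bench alone.

Things in the scene. Friction and masses are not known exactly. Their poses are not given: they have to be found in the camera images.
- holder: Punch retainer, fixed. Origin on the bench, on the bore's axis; z up. Grey base 106 (x) x 174 (y, -53 to +121) x 16 mm; on it a dark steel block 100 (x) x 90 (y) mm, its top cut by an open channel right through along x: 34 mm wide (y), floor 120 mm and rims 144 mm above the bench. Two upright 8 mm dowels stand on the rims at (+18, +31) and (-18, -31) mm, up to 160 mm.
- bore_mouth (a point): Centre of the vertical bore's mouth in the middle of the channel floor, 120 mm above the bench. Bore 25.5 mm diameter (0.75 mm play all round the punch), about 100 mm deep. Axes as the holder's. Fingers reach the punch only straight down inside the channel, one on each x side of it.
- button_top (a point): Top centre of the knock-out button: black mushroom head, 36 mm wide, at the holder's (0, +86) mm, 160 mm above the bench when up, over a grey tower 36 mm thick and 116 mm high. Slides down; moving takes 8 to 15 N. It ends on a firm stop hidden in the tower, 18 to 32 mm down, set anew each time: only felt, so go slowly (10 mm/s; force climbs past 20 N). Stays where left; over 45 N harms it.
- punch_mid (a point): Plain round steel punch, 24 mm diameter, 100 mm long, 0.34 kg; the point is half-way up its axis, z up. At first its top is 2 mm below the channel floor and cannot be gripped; it rises as far as the button goes down, so its top then stands 16 to 30 mm above that floor. An off-centre grasp forces it against the bore: the sideways force on the tool tells which way to ease over.
- keeper_grip (a point): Loose steel keeper plate, 64 (x) x 88 (y) x 8 mm, 0.3 kg, lying across the rims, its two holes (1.5 mm wider) over the dowels, which end 8 mm above it. Handle: upright fin in its middle, 14 mm thick (x), 40 long (y), 32 high. The point is in the fin, 26 mm above the plate's underside, 14 mm below the fin's top. Axes as the holder's at first.
- plate_top (a point): Centre of the upper face of the small square steel surface plate, 90 x 90 mm, 22 mm high, fixed to the bench.
- masking_tape: Bystander: roll of masking tape lying flat, 96 mm diameter, 25 mm high. Origin under its centre.
- chisel: Bystander: grey steel cold chisel lying down, 18 x 155 x 16 mm, long along its y axis. Origin under its centre.
- torch_foot (a point): Foot of a tall gas torch that stands fixed on the bench to the right: bottle 70 mm thick up to 290 mm, then a slim black handle and nozzle up to 600 mm. Nothing to do with it: bring the arm round or over it. Farther right a bench vice about 220 mm high.
- chest_corner (a point): Front right top corner (far from the robot, towards the middle of the bench) of a fixed black tool chest, 145 mm high, which stands to the left of and nearer than this point. The bench beyond it is clear.

How it is judged:
On the way, in this order (a step that is already met when the one before it is completed fails the run):
1. the keeper plate lies flat on the bench, off the retainer (height (world z) of keeper_grip below 0.032 m and angle between keeper_grip's own z axis and vertical below 0.08 rad and contact force between the fingers and keeper below 0.1 N), for 0.2 s.
2. the button is pressed firmly onto its stop and the punch has come up (contact force between button and holder above 3 N and z of punch_mid in the frame of bore_mouth above -0.038 m), for 0.02 s.
3. the punch is drawn out of the bore, upright (z of punch_mid in the frame of bore_mouth above 0.052 m and angle between punch_mid's own z axis and vertical below 0.2 rad), for 0.05 s.
At the end, for the whole second after the job is handed in: The punch stands upright and still (within 0.06 rad) on the surface plate, its axis within 35 mm of the plate's centre; the keeper plate lies flat on the bench right side up (within 0.08 rad); the button is still down (its top below 147 mm) (horizontal distance between punch_mid and plate_top below 0.035 m and z of punch_mid in the frame of plate_top between 0.046 and 0.054 m and angle between punch_mid's own z axis and vertical below 0.06 rad and linear speed of punch below 0.02 m/s and height (world z) of keeper_grip below 0.032 m and angle between keeper_grip's own z axis and vertical below 0.08 rad and z of button_top in the frame of holder below 0.147 m); the robot touches nothing.
It fails at once if the keeper plate is tilted by more than 0.2 rad (angle between keeper_grip's own z axis and vertical above 0.2 rad).
It fails at once if the button is forced with more than 45 N (contact force between the fingers and button above 45 N).
It fails at once if the punch is wrenched against the retainer with more than 45 N (contact force between punch and holder above 45 N).
It fails at once if the punch is banged onto the surface plate (more than 60 N) or tipped by more than 0.5 rad (contact force between punch and surface_plate above 60 N or angle between punch_mid's own z axis and vertical above 0.5 rad).
It fails at once if a bystander is moved by more than 30 mm (distance of any of masking_tape, chisel from where it was at the start of the episode above 0.03 m).
It also fails if it takes over 72 s, if anything falls off the work surface, if the arm or the gripper's body presses on something with over 40 N, if the wrist force passes 120 N, or if a joint passes its speed limit or range.

## Working session

There is one attempt and no reset: what is moved stays moved. The work goes in short steps, Python scripts to look and compute and a tool call to move; the robot and the scene stay as the last step left them, time stands still between calls to the robot, and variables do not carry over. Pictures are saved under pics/ and viewed, about 8 in all and at most 12, crops included, and the job is handed in when it is done.

Besides the shell and the picture viewer there is one more tool, called after "Call:" as a command line: name --argument value ..., lists and objects as JSON in quotes. step_arm: Moves the arm, as the interface text tells. Its arguments: {"type":"object","properties":{"series":{"type":"string"}},"required":["series"]}

```bash
ls; mkdir -p pics
python3 - <<'E'
from bench import *
import cv2
s=get_state(); print(s)
for n in("side","top"):
    print(n,camera_model(n)); cv2.imwrite(f"pics/{n}0.png",cv2.resize(capture(n)[:,:,::-1],None,fx=1.5,fy=1.5,interpolation=cv2.INTER_CUBIC))
E
```

```text
pics
{'time': 0.0, 'q': array([-1.17891277e+00,  2.64770343e-01,  1.60542296e+00, -8.55599992e-06,
        1.27369083e+00, -3.68797812e-02]), 'dq': array([ 9.37769149e-04,  3.86353809e-06, -1.04080264e-03,  1.05999343e-03,
       -1.17107846e-03,  1.60872558e-03]), 'effort': array([-6.25192133e-04, -5.15119600e+01, -3.67309606e+01, -1.73375025e-05,
        1.30632284e-02, -3.26011593e-05]), 'eef_pos': array([ 0.280349  , -0.61319886,  0.22992401]), 'tool_rot': array([-3.13930243e+00, -7.63202290e-05,  4.28765767e-01]), 'ft_force': array([-0.14896104, -0.05713689, -0.26241193]), 'moment': array([ 0.03333603, -0.00221335, -0.01139871]), 'grip_width': 1.0022867844296128}
side {'fx': 367.6129295466534, 'fy': 367.6129295466534, 'cx': 254.89666920806997, 'cy': 190.85401324840663, 'position': array([0.4724568 , 0.78694622, 0.51932606]), 'orientation': array([-2.07834532e+00, -1.44493821e-04, -3.06437778e+00])}
top {'fx': 398.85744203844433, 'fy': 398.85744203844433, 'cx': 256.638348947295, 'cy': 198.29602321919288, 'position': array([0.43456034, 0.04172283, 0.97149387]), 'orientation': array([-3.0016872 , -0.02431072, -1.58138833])}
```

View pics/top0.png

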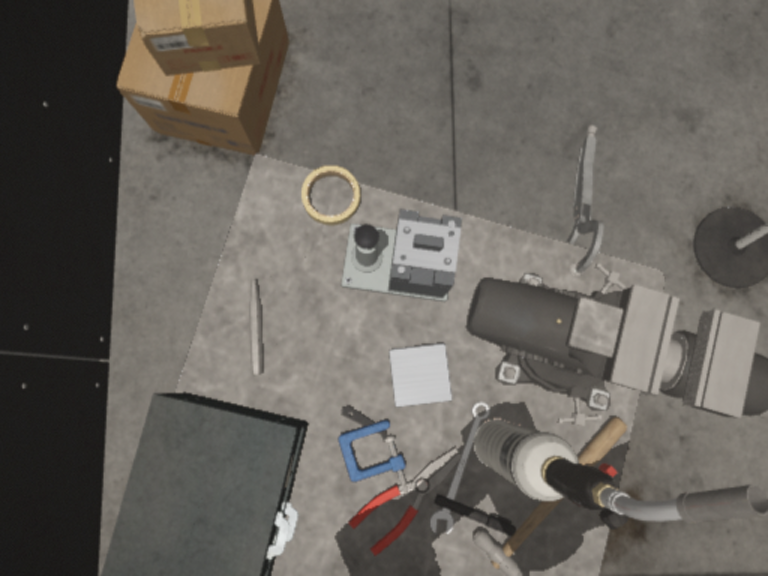

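View pics/side0.png

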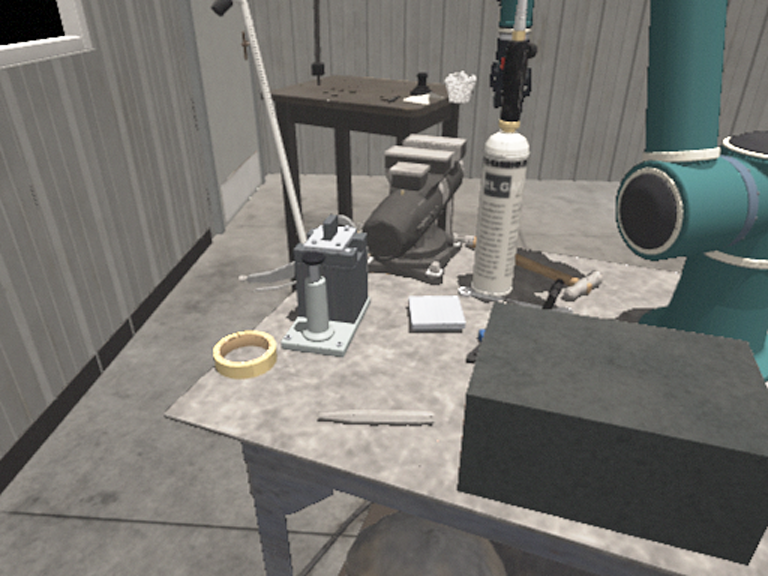

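The top view, in the 1.5x picture, shows these pixel positions:
- fin about (429,243)
- button (366,236)
- surface plate (420,375)
- tape (331,195)
- chisel (257,327)
- chest corner (307,425)
- torch bottle (535,465)

The side view shows the same layout, with the fin top at (331,222).

```bash
cat > h.py <<'E'
from bench import *
import numpy as np, cv2
from scipy.spatial.transform import Rotation as R
def ray(cm,u,v):
    d=R.from_euler('xyz',cm['orientation']).apply([(u-cm['cx'])/cm['fx'],(v-cm['cy'])/cm['fy'],1]); return np.array(cm['position']),d
def at(cm,u,v,z):
    p,d=ray(cm,u,v); return p+d*(z-p[2])/d[2]
def proj(cm,X):
    c=R.from_euler('xyz',cm['orientation']).inv().apply(np.array(X)-cm['position']); return cm['cx']+cm['fx']*c[0]/c[2],cm['cy']+cm['fy']*c[1]/c[2]
def st():
    s=get_state(); print('t %.2f'%s['time'],s['eef_pos'].round(4),s['tool_rot'].round(3),'F',s['ft_force'].round(1),'g %.3f'%s['grip_width'],'q',s['q'].round(3)); return s
def totool(s,dw):  # world shift -> tool axes
    return R.from_euler('xyz',s['tool_rot']).inv().apply(dw).round(4)
E
python3 - <<'E'
from h import *
t=camera_model("top"); s=camera_model("side")
for n,u,v,z in [("fin",429,243,.184),("button",366,234,.16),("plate",420,375,.022),("tape",331,195,.025),("chisel",257,327,.016),("chest",307,425,.145),("torch shoulder",530,465,.29),("dowelL",404,231,.16),("dowelR",449,258,.16),("basecornerNL",343,287,.016),("basecornerNR",447,299,.016)]:
    X=at(t,u/1.5,v/1.5,z); print(n,X.round(4),np.array(proj(s,X))*1.5)
E
python3 - <<'E'
import cv2
a=cv2.imread('pics/top0.png'); b=cv2.imread('pics/side0.png')
A=cv2.resize(a[185:305,330:480],(750,600),interpolation=cv2.INTER_CUBIC)
cv2.imwrite('pics/tcrop.png',A)
E
```

```text
fin [ 0.619  -0.0388  0.184 ] [331.36781697 216.69501443]
button [0.6379 0.0462 0.16  ] [310.80025279 252.35103376]
plate [ 0.4442 -0.0367  0.022 ] [435.12517874 307.33324759]
tape [0.7373 0.1037 0.025 ] [245.74801339 345.04935689]
chisel [0.5228 0.2216 0.016 ] [377.3932292 408.3870363]
chest [0.3776 0.1276 0.145 ] [489.25521343 294.50082259]
torch shoulder [ 0.3408 -0.1354  0.29  ] [505.45847838 139.29177887]
dowelL [ 0.6419 -0.0067  0.16  ] [314.61362158 237.93219268]
dowelR [ 0.6033 -0.0686  0.16  ] [344.08158613 223.66459025]
basecornerNL [0.5864 0.0846 0.016 ] [344.37005877 347.06461771]
basecornerNR [ 0.5656 -0.0832  0.016 ] [368.2156905  294.30988707]
```

View pics/tcrop.png

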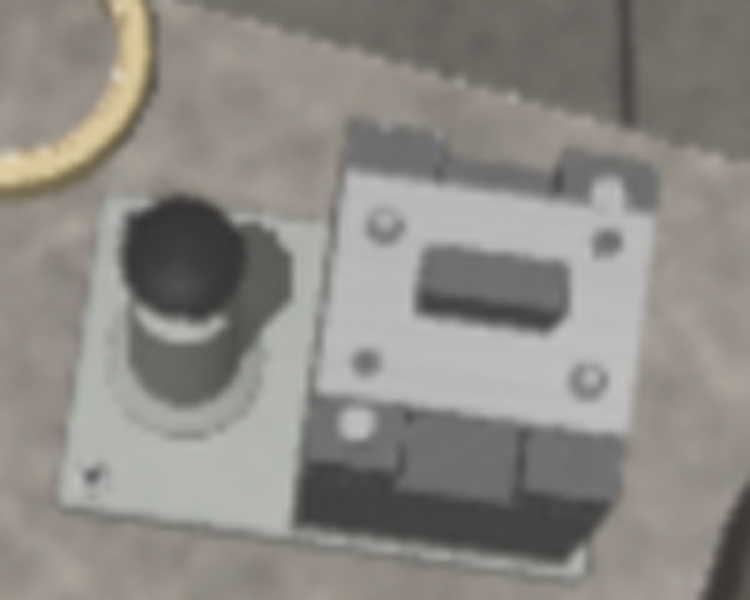

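Run:
```python
from h import *
t=camera_model("top")
f=lambda u,v,z: at(t,(u/5+330)/1.5,(v/5+185)/1.5,z)
L=f(385,223,.16);Rr=f(590,379,.16);fin=f(496,278,.184);b=f(183,254,.16)
A=f(60,505,.016);B=f(585,572,.016)
print(L,Rr,(L+Rr)/2,fin,b,A,B)
ang=lambda d:np.arctan2(d[1],d[0])
print('yaw dowels',ang(L-Rr)-ang([18,31]),'len',np.linalg.norm(L-Rr),'yaw base',ang(A-B)-np.pi/2,np.linalg.norm(A-B),'button',ang(b-(L+Rr)/2)-np.pi/2,np.linalg.norm((b-(L+Rr)/2)[:2]))
# plate yaw
p=[at(t,u/1.5,v/1.5,.022) for u,v in[(390,350),(446,344),(451,401),(396,406)]]
print(np.mean(p,0),[ang(p[i+1]-p[i]) for i in range(3)],[np.linalg.norm(p[i+1]-p[i]) for i in range(3)])
st()
```

```text
[ 0.64391718 -0.01095848  0.16      ] [ 0.59930671 -0.06714327  0.16      ] [ 0.62161195 -0.03905088  0.16      ] [ 0.62235567 -0.03917061  0.184     ] [0.6353206  0.04537571 0.16      ] [0.58806278 0.086254   0.016     ] [ 0.56499195 -0.08323019  0.016     ]
yaw dowels -0.14500242704594335 len 0.0717413732518269 yaw base -0.1352922387764477 0.17104722783231754 button -0.16096882258399692 0.08553231262866744
[ 0.44407489 -0.03796847  0.022     ] [np.float64(-1.4737230614261547), np.float64(-3.0785191203426865), np.float64(1.6484439235162138)] [np.float64(0.08959873446412459), np.float64(0.08957859074822642), np.float64(0.08672484072119603)]
t 0.10 [ 0.2804 -0.6133  0.2301] [-3.14  -0.     0.429] F [-0.5  0.2 -0.7] g 1.000 q [-1.179  0.265  1.605 -0.     1.274 -0.037]
```

Call:
step_arm --series "0.085 0 0 -0.04 0; 0.085 0 0 -0.08 0; 0.085 0 0 -0.12 0; 0.085 0 0 -0.16 0; 0.085 0 0 -0.2 0; 0.085 0 0 -0.2 0"

```text
time: 0.6
eef_pos: [0.2815, -0.6159, 0.4425]
tool_rot: [3.126, 0.001, 0.429]
ft_force: [0.2, 0.1, 2.7]
grip_width: 0.994
```

```bash
python3 -c "
from h import *
st()"
```

```text
t 0.60 [ 0.2815 -0.6159  0.4425] [3.126e+00 1.000e-03 4.290e-01] F [0.2 0.1 2.7] g 0.994 q [-1.179  0.209  1.293  0.     1.624 -0.037]
```

Call:
step_arm --series "0.085 0 0 -0.04 0; 0.085 0 0 -0.08 0; 0.085 0 0 -0.12 0; 0.085 0 0 -0.16 0; 0.085 0 0 -0.2 0; 0.085 0 0 -0.2 0"

```text
time: 1.1
eef_pos: [0.2805, -0.6135, 0.6414]
tool_rot: [3.127, 0.001, 0.429]
ft_force: [0.1, 0.9, 2.6]
grip_width: 0.997
```

Run:
```python
from h import *
st()
t=camera_model("top");s=camera_model("side")
p1,d1=ray(s,490/1.5,293/1.5); print('foot side ray z0',at(s,492/1.5,296/1.5,0))
for z in(.29,.45,.6): print(z, at(t,530/1.5,465/1.5,z), at(t,620/1.5,500/1.5,z))
```

```text
t 1.10 [ 0.2805 -0.6135  0.6414] [3.127e+00 1.000e-03 4.290e-01] F [0.1 0.9 2.6] g 0.997 q [-1.179  0.321  0.787 -0.     2.018 -0.037]
foot side ray z0 [ 0.33616941 -0.12256687  0.        ]
0.29 [ 0.34083899 -0.13539944  0.29      ] [ 0.30177531 -0.23407842  0.29      ]
0.45 [ 0.36284273 -0.09381497  0.45      ] [ 0.33295036 -0.16932626  0.45      ]
0.6 [ 0.38347124 -0.05482952  0.6       ] [ 0.36217697 -0.10862111  0.6       ]
```

Call:
step_arm --series "0.085 0.032 -0.022 0 -0.06; 0.085 0.065 -0.045 0 -0.12; 0.085 0.097 -0.067 0 -0.18; 0.085 0.129 -0.09 0 -0.24; 0.085 0.162 -0.112 0 -0.3; 0.085 0.194 -0.134 0 -0.36; 0.085 0.226 -0.157 0 -0.42; 0.085 0.258 -0.179 0 -0.48; 0.085 0.291 -0.202 0 -0.54; 0.085 0.323 -0.224 0 -0.6; 0.085 0.355 -0.246 0 -0.66; 0.085 0.388 -0.269 0 -0.72; 0.085 0.42 -0.291 0 -0.78; 0.085 0.452 -0.314 0 -0.84; 0.085 0.485 -0.336 0 -0.9; 0.085 0.517 -0.358 0 -0.96; 0.085 0.549 -0.381 0 -1.0; 0.085 0.549 -0.381 0 -1.0; 0.085 0.549 -0.381 0 -1.0"

```text
time: 2.68
eef_pos: [0.6227, -0.0371, 0.629]
tool_rot: [-3.138, 0.0, 1.432]
ft_force: [0.0, -0.4, 0.5]
grip_width: 0.993
```

Call:
step_arm --series "0.085 0 0 0.04 0; 0.085 0 0 0.08 0; 0.085 0 0 0.12 0; 0.085 0 0 0.16 0; 0.085 0 0 0.2 0; 0.085 0 0 0.24 0; 0.085 0 0 0.28 0; 0.085 0 0 0.28 0; 0.085 0 0 0.28 0"

```text
time: 3.43
eef_pos: [0.6189, -0.0402, 0.3479]
tool_rot: [-3.134, 0.001, 1.427]
ft_force: [0.1, -0.3, 1.9]
grip_width: 0.99
```

Run:
```python
from h import *
st(); c=camera_model("wrist"); im=capture("wrist"); print(c)
np.save('c1.npy',c,allow_pickle=True)
cv2.imwrite('pics/w1.png',cv2.resize(im[:,:,::-1],None,fx=1.5,fy=1.5,interpolation=cv2.INTER_CUBIC))
```

```text
t 3.43 [ 0.6189 -0.0402  0.3479] [-3.134e+00  1.000e-03  1.427e+00] F [ 0.1 -0.3  1.9] g 0.990 q [-0.105  0.117  1.565 -0.     1.466  0.039]
{'fx': 292.910002477919, 'fy': 292.910002477919, 'cx': 253.3805770831561, 'cy': 191.03155445985882, 'position': array([0.63007852, 0.02913652, 0.49096071]), 'orientation': array([ 2.85608891,  0.00640484, -0.14284241])}
```

View pics/w1.png

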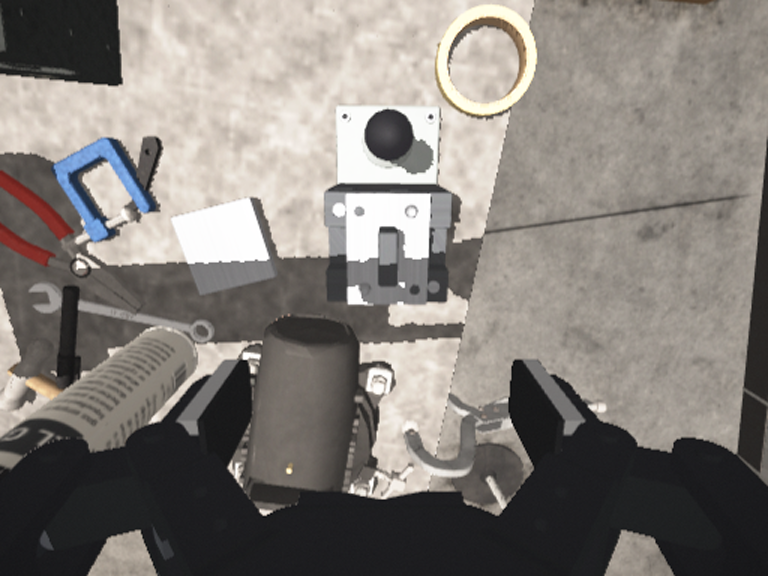

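Run:
```python
import cv2
a=cv2.imread('pics/w1.png')[180:310,310:460]
cv2.imwrite('pics/w1c.png',cv2.resize(a,None,fx=4.5,fy=4.5,interpolation=cv2.INTER_CUBIC))
```

```text
(no output)
```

View pics/w1c.png

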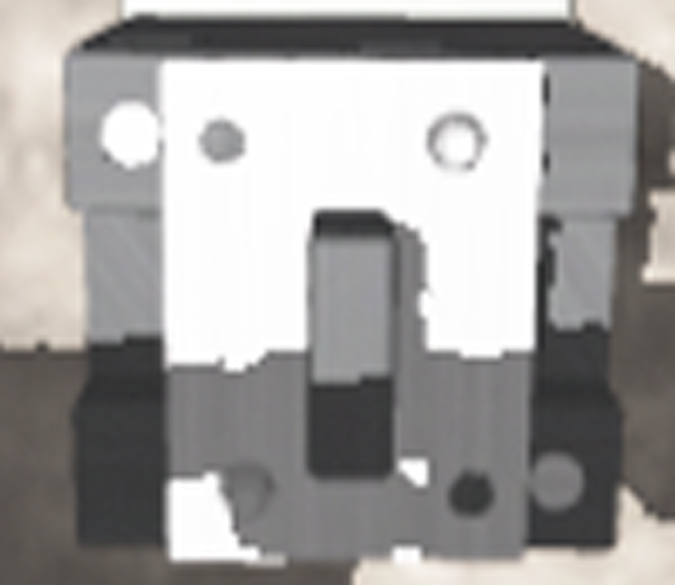

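Run:
```python
from h import *
c=np.load('c1.npy',allow_pickle=True).item()
f=lambda u,v,z: at(c,(u/4.5+310)/1.5,(v/4.5+180)/1.5,z)
g=lambda u,v,z: at(c,u/1.5,v/1.5,z)
L=f(457,140,.16);Q=f(247,489,.16);fin=f(352,357,.184)
ang=lambda d:np.arctan2(d[1],d[0])
print(L,Q,(L+Q)/2,fin, 'yaw',ang(L-Q)-ang([18,31]),np.linalg.norm(L-Q))
C=[f(162,60,.152),f(545,60,.152),f(527,556,.152),f(168,560,.152)]
print(np.mean(C,0),ang(C[1]-C[0]),ang(C[2]-C[3]),ang(C[0]-C[3])-np.pi/2,ang(C[1]-C[2])-np.pi/2)
e=[f(353,237,.184),f(353,478,.184)]; print('fin len',np.linalg.norm(e[0]-e[1]),ang(e[0]-e[1])-np.pi/2)
b=g(388,134,.155); print('button',b)
p=[g(*x,.022) for x in [(172,217),(249,197),(275,273),(200,295)]]; print('plate',np.mean(p,0))
s=st(); 
H=(L+Q)/2
print(totool(s,np.r_[H[:2],0]-np.r_[s['eef_pos'][:2],0]))
```

```text
[ 0.64580003 -0.01188877  0.16      ] [ 0.60208323 -0.0667606   0.16      ] [ 0.62394163 -0.03932469  0.16      ] [ 0.62396381 -0.04051294  0.184     ] yaw -0.14666369016512504 0.07015751138434094
[ 0.6239802 -0.0408281  0.152    ] -0.14235182539416147 -0.12893297017573452 -0.1524557250622227 -0.14711133612491611
fin len 0.03921562482234509 -0.13747536682120143
button [0.63595378 0.04482396 0.155     ]
plate [ 0.44620466 -0.03806139  0.022     ]
t 3.48 [ 0.6214 -0.0402  0.3525] [3.141 0.    1.427] F [-0.3  0.1  0.8] g 1.000 q [-0.105  0.116  1.559 -0.     1.466  0.039]
[0.0013 0.0024 0.    ]
```

Call:
step_arm --series "0.085 0.001 0.0024 0.03 0; 0.085 0.001 0.0024 0.06 0; 0.085 0.001 0.0024 0.09 0; 0.085 0.001 0.0024 0.12 0; 0.085 0.001 0.0024 0.14 0; 0.085 0.001 0.0024 0.16 0; 0.085 0.001 0.0024 0.17 0; 0.085 0.001 0.0024 0.18 0; 0.085 0.001 0.0024 0.187 0; 0.085 0.001 0.0024 0.194 0; 0.085 0.001 0.0024 0.194 0; 0.085 0.001 0.0024 0.194 0"

```text
time: 4.48
eef_pos: [0.6245, -0.0385, 0.1579]
tool_rot: [3.141, -0.0, 1.429]
ft_force: [-0.3, -0.6, -0.4]
grip_width: 0.993
```

Call:
step_arm --series "0.05 0 0 0 0; 0.03 0 0 0 0; 0.02 0 0 0 0; 0.012 0 0 0 0; 0.005 0 0 0 0; 0 0 0 0 0; 0 0 0 0 0; 0 0 0 0 0; 0 0 0 0 0; 0 0 0 0 0"

```text
time: 5.32
eef_pos: [0.6238, -0.0384, 0.1576]
tool_rot: [-3.141, -0.0, 1.429]
ft_force: [-3.0, 0.2, 4.5]
grip_width: 0.154
```

Call:
step_arm --series "0 0 0 -0.003 0; 0 0 0 -0.006 0; 0 0 0 -0.011 0; 0 0 0 -0.016 0; 0 0 0 -0.022 0; 0 0 0 -0.03 0; 0 0 0 -0.04 0; 0 0 0 -0.052 0; 0 0 0 -0.064 0; 0 0 0 -0.075 0; 0 0 0 -0.08 0; 0 0 0 -0.08 0"

```text
time: 6.32
eef_pos: [0.6254, -0.0386, 0.2401]
tool_rot: [3.137, -0.0, 1.429]
ft_force: [0.1, -1.1, -2.3]
grip_width: 0.155
```

Call:
step_arm --series "0 0.01 -0.012 0 0; 0 0.022 -0.029 0 0; 0 0.038 -0.05 0 0; 0 0.055 -0.071 0 0; 0 0.072 -0.092 0 0; 0 0.088 -0.113 0 0; 0 0.1 -0.128 0 0; 0 0.108 -0.137 0 0; 0 0.111 -0.141 0 0; 0 0.111 -0.141 0 0; 0 0.111 -0.141 0 0"

```text
time: 7.23
eef_pos: [0.5005, 0.0912, 0.2372]
tool_rot: [3.141, 0.0, 1.429]
ft_force: [-0.2, 0.2, -2.9]
grip_width: 0.154
```

Run:
```python
from h import *
st()
w=capture("wrist");s=capture("side")
cv2.imwrite('pics/w2.png',cv2.resize(np.hstack([s,w])[:,:,::-1],(800,300),interpolation=cv2.INTER_AREA))
```

```text
t 7.23 [0.5005 0.0912 0.2372] [3.141 0.    1.429] F [-0.2  0.2 -2.9] g 0.154 q [ 1.320e-01 -5.800e-02  1.946e+00 -1.000e-03  1.253e+00  2.730e-01]
```

View pics/w2.png

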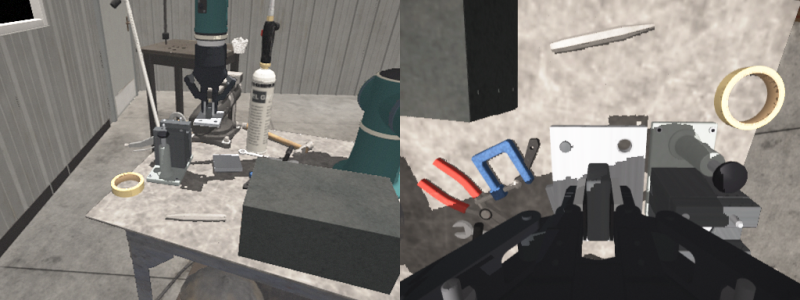

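Call:
step_arm --series "0 0 0 0.015 0; 0 0 0 0.04 0; 0 0 0 0.07 0; 0 0 0 0.1 0; 0 0 0 0.13 0; 0 0 0 0.155 0; 0 0 0 0.175 0; 0 0 0 0.19 0; 0 0 0 0.2 0; 0 0 0 0.207 0; 0 0 0 0.212 0; 0 0 0 0.216 0; 0 0 0 0.219 0; 0 0 0 0.221 0; 0 0 0 0.221 0; 0 0 0 0.221 0"

```text
time: 8.67
eef_pos: [0.5006, 0.0915, 0.0168]
tool_rot: [3.141, -0.0, 1.429]
ft_force: [-0.1, 1.8, -3.1]
grip_width: 0.152
```

Call:
step_arm --series "0 0 0 0.001 0; 0 0 0 0.002 0; 0 0 0 0.002 0"

```text
time: 8.92
eef_pos: [0.5002, 0.0914, 0.0144]
tool_rot: [3.141, -0.0, 1.429]
ft_force: [-0.7, 0.2, -2.4]
grip_width: 0.147
```

Call:
step_arm --series "0 0 0 0.001 0; 0 0 0 0.001 0; 0 0 0 0.001 0"

```text
time: 9.17
eef_pos: [0.5004, 0.0914, 0.0136]
tool_rot: [3.141, -0.0, 1.429]
ft_force: [-0.6, -0.3, 0.7]
grip_width: 0.15
```

Call:
step_arm --series "0.02 0 0 0 0; 0.03 0 0 0 0; 0.04 0 0 0 0; 0.05 0 0 0 0; 0.05 0 0 0 0; 0.05 0 0 0 0; 0.05 0 0 -0.01 0; 0.05 0 0 -0.03 0; 0.05 0 0 -0.06 0; 0.05 0 0 -0.1 0; 0.05 0 0 -0.14 0; 0.05 0 0 -0.18 0; 0.05 0 0 -0.22 0; 0.05 0 0 -0.24 0; 0 0 0 -0.24 0; 0 0 0 -0.24 0"

```text
time: 10.5
eef_pos: [0.5012, 0.0915, 0.256]
tool_rot: [3.137, -0.001, 1.429]
ft_force: [-0.3, -0.1, 0.0]
grip_width: 0.314
```

Run:
```python
from h import *
s=st()
print(totool(s,np.r_[.6362,.0453,0]-np.r_[s['eef_pos'][:2],0]))
w=capture("wrist");s=capture("side")
cv2.imwrite('pics/w3.png',cv2.resize(np.hstack([s,w])[:,:,::-1],(800,300),interpolation=cv2.INTER_AREA))
```

```text
t 10.50 [0.5012 0.0915 0.256 ] [ 3.137e+00 -1.000e-03  1.429e+00] F [-0.3 -0.1  0. ] g 0.314 q [ 0.132 -0.071  1.923  0.     1.284  0.274]
[-0.0267  0.1401  0.0006]
```

View pics/w3.png

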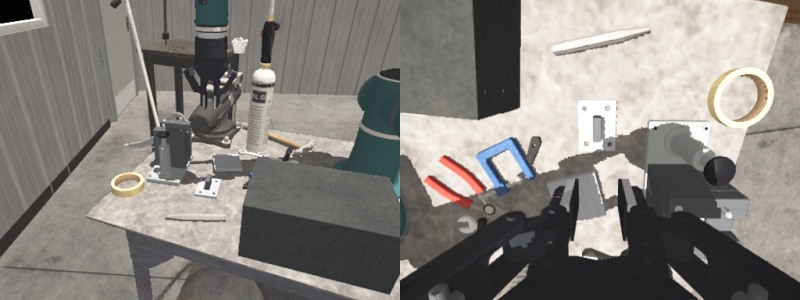

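Call:
step_arm --series "0 -0.005 0.028 0 0; 0 -0.011 0.056 0 0; 0 -0.016 0.084 0 0; 0 -0.022 0.115 0 0; 0 -0.027 0.14 0 0; 0 -0.027 0.14 0.02 0; 0 -0.027 0.14 0.045 0; 0 -0.027 0.14 0.065 0; 0 -0.027 0.14 0.08 0; 0 -0.027 0.14 0.086 0; 0 -0.027 0.14 0.086 0; 0 -0.027 0.14 0.086 0"

```text
time: 11.6
eef_pos: [0.6342, 0.0448, 0.1661]
tool_rot: [-3.139, 0.0, 1.429]
ft_force: [-0.5, -0.0, 0.6]
grip_width: 0.0
```

Call:
step_arm --series "0 0 0 0.001 0; 0 0 0 0.002 0; 0 0 0 0.003 0; 0 0 0 0.004 0; 0 0 0 0.005 0; 0 0 0 0.006 0; 0 0 0 0.007 0; 0 0 0 0.008 0; 0 0 0 0.009 0; 0 0 0 0.01 0; 0 0 0 0.011 0; 0 0 0 0.012 0; 0 0 0 0.013 0; 0 0 0 0.014 0"

```text
time: 12.77
eef_pos: [0.6352, 0.0449, 0.1558]
tool_rot: [3.141, -0.0, 1.429]
ft_force: [-4.8, -0.6, 11.9]
grip_width: -0.005
```

Call:
step_arm --series "0 0 0 0.001 0; 0 0 0 0.002 0; 0 0 0 0.003 0; 0 0 0 0.004 0; 0 0 0 0.005 0; 0 0 0 0.006 0; 0 0 0 0.007 0; 0 0 0 0.007 0"

```text
time: 13.43
eef_pos: [0.6352, 0.0449, 0.1486]
tool_rot: [3.141, -0.0, 1.429]
ft_force: [-4.1, 0.3, 10.3]
grip_width: 0.004
```

Call:
step_arm --series "0 0 0 0.001 0; 0 0 0 0.002 0; 0 0 0 0.003 0; 0 0 0 0.004 0; 0 0 0 0.004 0; 0 0 0 0.004 0"

```text
time: 13.93
eef_pos: [0.6352, 0.0449, 0.1445]
tool_rot: [3.141, -0.0, 1.429]
ft_force: [-4.6, 0.1, 9.7]
grip_width: 0.0
```

Call:
step_arm --series "0 0 0 0.001 0; 0 0 0 0.002 0; 0 0 0 0.002 0"

```text
time: 14.18
eef_pos: [0.6352, 0.0448, 0.1425]
tool_rot: [3.141, -0.0, 1.429]
ft_force: [-4.8, -0.6, 9.9]
grip_width: -0.001
```

Call:
step_arm --series "0 0 0 0.001 0; 0 0 0 0.001 0"

```text
time: 14.35
eef_pos: [0.6352, 0.0448, 0.1416]
tool_rot: [3.141, -0.0, 1.429]
ft_force: [-4.8, -0.7, 9.4]
grip_width: 0.005
```

Call:
step_arm --series "0 0 0 0.0008 0; 0 0 0 0.0016 0; 0 0 0 0.0016 0"

```text
time: 14.6
eef_pos: [0.6353, 0.0448, 0.1406]
tool_rot: [3.141, -0.0, 1.429]
ft_force: [-6.5, -0.6, 12.8]
grip_width: 0.002
```

Call:
step_arm --series "0 0 0 0.0008 0; 0 0 0 0.0008 0"

```text
time: 14.77
eef_pos: [0.6354, 0.0449, 0.1406]
tool_rot: [3.14, -0.0, 1.429]
ft_force: [-6.6, -0.4, 16.0]
grip_width: 0.003
```

Call:
step_arm --series "0 0 0 0.0008 0; 0 0 0 0.0016 0; 0 0 0 0.0016 0"

```text
time: 15.02
eef_pos: [0.6354, 0.0448, 0.1405]
tool_rot: [3.14, -0.0, 1.429]
ft_force: [-10.0, -0.5, 22.2]
grip_width: 0.0
```

Call:
step_arm --series "0 0 0 -0.004 0; 0 0 0 -0.01 0; 0 0 0 -0.025 0; 0.03 0 0 -0.05 0; 0.05 0 0 -0.08 0; 0.05 -0.02 0 -0.11 0; 0.05 -0.045 0 -0.125 0; 0.05 -0.065 0 -0.125 0; 0.05 -0.08 0 -0.125 0; 0.05 -0.0855 0.001 -0.125 0; 0.05 -0.0855 0.001 -0.125 0; 0.05 -0.0855 0.001 -0.125 0; 0.05 -0.0855 0.001 -0.125 0"

```text
time: 16.1
eef_pos: [0.6234, -0.0391, 0.2589]
tool_rot: [-3.139, -0.001, 1.429]
ft_force: [0.2, 0.4, -0.3]
grip_width: 0.584
```

Run:
```python
from h import *
st(); c=camera_model("wrist"); im=capture("wrist"); np.save('c2.npy',c,allow_pickle=True)
u,v=proj(c,[.6239,-.0398,.1375]); print(u,v)
u0,v0=int(u)-60,int(v)-65; print(u0,v0)
cv2.imwrite('pics/w4.png',cv2.resize(im[v0:v0+110,u0:u0+130,::-1],None,fx=5,fy=5,interpolation=cv2.INTER_CUBIC))
```

```text
t 16.10 [ 0.6234 -0.0391  0.2589] [-3.139e+00 -1.000e-03  1.429e+00] F [ 0.2  0.4 -0.3] g 0.584 q [-1.030e-01  1.550e-01  1.683e+00  1.000e-03  1.306e+00  3.900e-02]
253.86379281123104 184.2663554767283
193 119
```

View pics/w4.png

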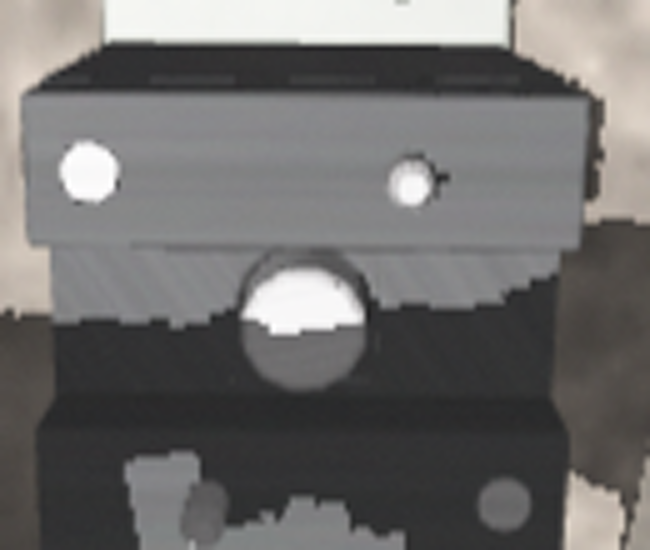

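Call:
step_arm --series "0.045 -0.001 0.0004 0.02 0; 0.045 -0.001 0.0004 0.045 0; 0.045 -0.001 0.0004 0.07 0; 0.045 -0.001 0.0004 0.09 0; 0.045 -0.001 0.0004 0.105 0; 0.045 -0.001 0.0004 0.115 0; 0.045 -0.001 0.0004 0.123 0; 0.045 -0.001 0.0004 0.13 0; 0.045 -0.001 0.0004 0.135 0; 0.045 -0.001 0.0004 0.135 0; 0.045 -0.001 0.0004 0.135 0"

```text
time: 17.07
eef_pos: [0.6244, -0.041, 0.1257]
tool_rot: [3.141, -0.0, 1.429]
ft_force: [0.5, -0.1, 0.3]
grip_width: 0.528
```

Run:
```python
from h import *
st()
```

```text
t 17.07 [ 0.6244 -0.041   0.1257] [ 3.141 -0.     1.429] F [ 0.5 -0.1  0.3] g 0.528 q [-0.105  0.256  1.817  0.     1.068  0.037]
```

Call:
step_arm --series "0.045 0.0005 -0.0006 0.0015 0; 0.045 0.0005 -0.0006 0.0035 0; 0.045 0.0005 -0.0006 0.0035 0; 0.04 0.0005 -0.0006 0.0035 0; 0.034 0.0005 -0.0006 0.0035 0; 0.03 0.0005 -0.0006 0.0035 0; 0.027 0.0005 -0.0006 0.0035 0; 0.026 0.0005 -0.0006 0.0035 0"

```text
time: 17.73
eef_pos: [0.6236, -0.0404, 0.1219]
tool_rot: [3.141, -0.0, 1.429]
ft_force: [0.2, 0.3, -0.8]
grip_width: 0.305
```

Call:
step_arm --series "0.025 0 0 0 0; 0.0245 0 0 0 0; 0.024 0 0 0 0; 0.024 0 0 0 0"

```text
time: 18.07
eef_pos: [0.6235, -0.0404, 0.1218]
tool_rot: [-3.141, -0.0, 1.429]
ft_force: [0.1, -0.5, 0.3]
grip_width: 0.283
```

Call:
step_arm --series "0.022 0 0 0 0; 0.02 0 0 0 0; 0.02 0 0 0 0; 0.02 0 0 0 0"

```text
time: 18.4
eef_pos: [0.6235, -0.0404, 0.1219]
tool_rot: [-3.141, 0.0, 1.429]
ft_force: [-1.6, 0.5, 0.7]
grip_width: 0.251
```

Call:
step_arm --series "0.01 0 0 0 0; 0 0 0 0 0; 0 0 0 0 0; 0 0 0 0 0; 0 0 0 0 0"

```text
time: 18.82
eef_pos: [0.6235, -0.0404, 0.1219]
tool_rot: [-3.142, -0.0, 1.429]
ft_force: [-2.1, 0.9, 3.0]
grip_width: 0.252
```

Call:
step_arm --series "0 0 -0.0004 -0.001 0; 0 0 -0.0004 -0.003 0; 0 0 -0.0004 -0.005 0; 0 0 -0.0004 -0.005 0"

```text
time: 19.15
eef_pos: [0.6229, -0.0403, 0.1264]
tool_rot: [-3.141, 0.0, 1.429]
ft_force: [0.5, -0.4, -4.5]
grip_width: 0.252
```

Call:
step_arm --series "0 0 0 -0.002 0; 0 0 0 -0.005 0; 0 0 0 -0.008 0; 0 0 0 -0.01 0; 0 0 0 -0.01 0"

```text
time: 19.57
eef_pos: [0.6236, -0.0404, 0.1377]
tool_rot: [3.14, -0.0, 1.429]
ft_force: [0.1, 0.5, -4.3]
grip_width: 0.251
```

Call:
step_arm --series "0 0 0 -0.004 0; 0 0 0 -0.009 0; 0 0 0 -0.014 0; 0 0 0 -0.019 0; 0 0 0 -0.023 0; 0 0 0 -0.025 0; 0 0 0 -0.025 0"

```text
time: 20.15
eef_pos: [0.6236, -0.0404, 0.1628]
tool_rot: [3.14, -0.0, 1.429]
ft_force: [-0.3, 0.3, -4.2]
grip_width: 0.253
```

Call:
step_arm --series "0 0 0 -0.005 0; 0 0 0 -0.011 0; 0 0 0 -0.018 0; 0 0 0 -0.025 0; 0 0 0 -0.032 0; 0 0 0 -0.036 0; 0 0 0 -0.04 0; 0 0 0 -0.04 0"

```text
time: 20.82
eef_pos: [0.6239, -0.0404, 0.2032]
tool_rot: [3.14, -0.0, 1.429]
ft_force: [0.1, 0.3, -3.8]
grip_width: 0.249
```

Call:
step_arm --series "0 0 0 -0.005 0; 0 0 0 -0.012 0; 0 0 0 -0.02 0; 0 0 0 -0.028 0; 0 0 0 -0.036 0; 0 0 0 -0.044 0; 0 0 0 -0.052 0; 0 0 0 -0.06 0; 0 0 0 -0.066 0; 0 0 0 -0.07 0; 0 0 0 -0.07 0; 0 0 0 -0.07 0"

```text
time: 21.82
eef_pos: [0.6232, -0.0404, 0.2719]
tool_rot: [3.141, -0.0, 1.429]
ft_force: [-1.3, -0.5, -4.5]
grip_width: 0.249
```

Run:
```python
from h import *
s=st()
w=capture("wrist");a=capture("side"); t=camera_model("side")
np.save('side_a.npy',a)
u,v=proj(t,s['eef_pos']); print(u,v)
u0,v0=int(u)-60,int(v)-40
cv2.imwrite('pics/w5.png',np.hstack([cv2.resize(a[v0:v0+120,u0:u0+120,::-1],(480,480),interpolation=cv2.INTER_CUBIC),cv2.resize(w[:,128:384,::-1],(320,480))]))
```

```text
t 21.82 [ 0.6232 -0.0404  0.2719] [ 3.141 -0.     1.429] F [-1.3 -0.5 -4.5] g 0.249 q [-0.105  0.147  1.669  0.     1.326  0.037]
217.531752555313 108.64748864851438
```

View pics/w5.png

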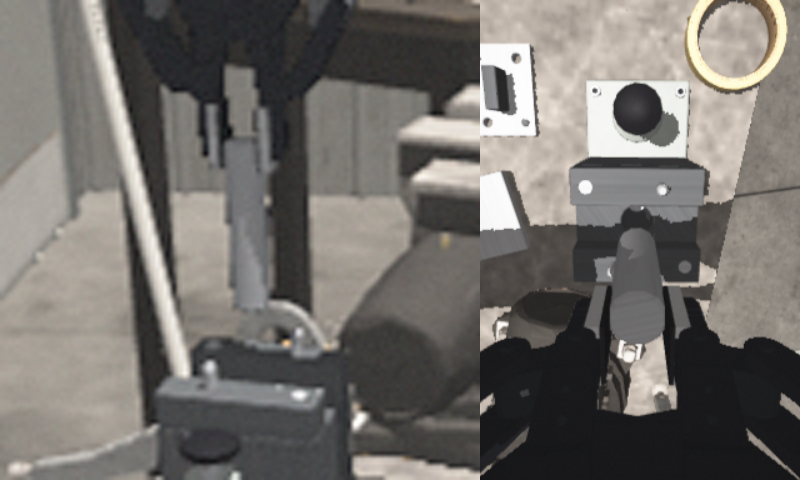

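Call:
step_arm --series "0 -0.001 -0.008 0 0; 0 -0.003 -0.022 0 0; 0 -0.005 -0.04 0 0; 0 -0.008 -0.06 0 0; 0 -0.01 -0.08 0 0; 0 -0.013 -0.1 0 0; 0 -0.015 -0.12 0 0; 0 -0.018 -0.14 0 0; 0 -0.02 -0.156 0 0; 0 -0.022 -0.168 0 0; 0 -0.0227 -0.175 0 0; 0 -0.0227 -0.1766 0 0; 0 -0.0227 -0.1766 0 0; 0 -0.0227 -0.1766 0 0"

```text
time: 23.08
eef_pos: [0.4456, -0.0378, 0.2719]
tool_rot: [3.141, -0.0, 1.429]
ft_force: [0.1, -0.3, -3.7]
grip_width: 0.251
```

Run:
```python
from h import *
s=st()
c=camera_model("wrist");w=capture("wrist");a=capture("side"); t=camera_model("side")
e=s['eef_pos']
X=[e+[0,0,.0155],e-[0,0,.0845]]
print('side',[np.round(proj(t,x),1) for x in X],'wrist',[np.round(proj(c,x),1) for x in X], 'plate', np.round(proj(c,[.4455,-.038,.022]),1),np.round(proj(t,[.4455,-.038,.022]),1))
cv2.imwrite('pics/w6.png',np.hstack([cv2.resize(a[90:240,230:380,::-1],(400,400),interpolation=cv2.INTER_CUBIC),cv2.resize(w[:,:,::-1],(400,300)).__class__(0) if 0 else cv2.resize(w[84:384,100:400,::-1],(400,400),interpolation=cv2.INTER_CUBIC)]))
```

```text
t 23.08 [ 0.4456 -0.0378  0.2719] [ 3.141 -0.     1.429] F [ 0.1 -0.3 -3.7] g 0.251 q [-1.400e-01 -2.050e-01  2.011e+00  0.000e+00  1.334e+00  1.000e-03]
side [array([294.9, 104. ]), array([292.7, 145.4])] wrist [array([253. , 255.9]), array([252.9, 195.2])] plate [252.8 159.4] [289.6 204.6]
```

View pics/w6.png

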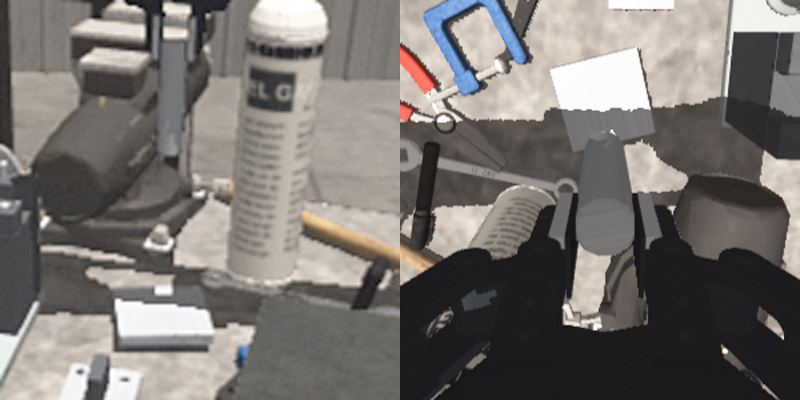

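Call:
step_arm --series "0 0 0 0.006 0; 0 0 0 0.018 0; 0 0 0 0.034 0; 0 0 0 0.052 0; 0 0 0 0.07 0; 0 0 0 0.088 0; 0 0 0 0.104 0; 0 0 0 0.118 0; 0 0 0 0.13 0; 0 0 0 0.14 0; 0 0 0 0.147 0; 0 0 0 0.151 0; 0 0 0 0.154 0; 0 0 0 0.156 0; 0 0 0 0.158 0; 0 0 0 0.158 0; 0 0 0 0.158 0"

```text
time: 24.6
eef_pos: [0.4455, -0.0379, 0.1142]
tool_rot: [3.141, -0.0, 1.429]
ft_force: [0.5, -0.7, -5.1]
grip_width: 0.249
```

Call:
step_arm --series "0 0 0 0.001 0; 0 0 0 0.002 0; 0 0 0 0.003 0; 0 0 0 0.003 0"

```text
time: 24.93
eef_pos: [0.445, -0.0378, 0.1106]
tool_rot: [-3.141, -0.0, 1.429]
ft_force: [-1.1, -0.1, -4.4]
grip_width: 0.248
```

Call:
step_arm --series "0 0 0 0.001 0; 0 0 0 0.002 0; 0 0 0 0.002 0; 0 0 0 0.002 0"

```text
time: 25.27
eef_pos: [0.4451, -0.0378, 0.1087]
tool_rot: [-3.141, -0.0, 1.429]
ft_force: [-0.1, -0.1, -4.8]
grip_width: 0.254
```

Call:
step_arm --series "0 0 0 0.001 0; 0 0 0 0.001 0; 0 0 0 0.001 0"

```text
time: 25.52
eef_pos: [0.4451, -0.0378, 0.1077]
tool_rot: [-3.141, -0.0, 1.429]
ft_force: [-0.5, -0.3, -4.3]
grip_width: 0.253
```

Call:
step_arm --series "0 0 0 0.001 0; 0 0 0 0.001 0; 0 0 0 0.001 0"

```text
time: 25.77
eef_pos: [0.4454, -0.0379, 0.107]
tool_rot: [3.141, 0.0, 1.429]
ft_force: [-0.3, -0.9, -2.8]
grip_width: 0.25
```

Call:
step_arm --series "0 0 0 0.001 0; 0 0 0 0.001 0; 0 0 0 0.001 0"

```text
time: 26.02
eef_pos: [0.4458, -0.0379, 0.1068]
tool_rot: [3.141, -0.0, 1.429]
ft_force: [-2.7, 0.2, 6.5]
grip_width: 0.251
```

Call:
step_arm --series "0 0 0 -0.0006 0; 0.02 0 0 -0.0006 0; 0.023 0 0 -0.0006 0; 0.025 0 0 -0.0006 0; 0.027 0 0 -0.0006 0; 0.03 0 0 -0.0006 0; 0.036 0 0 -0.0006 0; 0.045 0 0 -0.0006 0; 0.055 0 0 -0.0006 0; 0.055 0 0 -0.0006 0; 0.055 0 0 -0.0006 0"

```text
time: 26.93
eef_pos: [0.4452, -0.0378, 0.1064]
tool_rot: [3.142, -0.0, 1.429]
ft_force: [-1.2, -0.0, 0.6]
grip_width: 0.642
```

Call:
step_arm --series "0.055 0 0 -0.005 0; 0.055 0 0 -0.015 0; 0.055 0 0 -0.03 0; 0.055 0 0 -0.05 0; 0.055 0 0 -0.08 0; 0.055 0 0 -0.11 0; 0.055 0 0 -0.14 0; 0.055 0 0 -0.17 0; 0.055 0 0 -0.2 0; 0.055 0 0 -0.2 0; 0.055 0 0 -0.2 0"

```text
time: 27.85
eef_pos: [0.4466, -0.038, 0.31]
tool_rot: [3.135, -0.0, 1.429]
ft_force: [-0.6, 0.0, -0.8]
grip_width: 0.647
```

Run:
```python
from h import *
s=st()
c=camera_model("wrist");w=capture("wrist");a=capture("side"); t=camera_model("side")
print('side',np.round(proj(t,[.4455,-.038,.122]),1),np.round(proj(t,[.4455,-.038,.022]),1),'wrist',np.round(proj(c,[.4455,-.038,.122]),1))
cv2.imwrite('pics/w7.png',np.hstack([cv2.resize(a[100:250,180:330,::-1],(400,400),interpolation=cv2.INTER_CUBIC),cv2.resize(w[44:344,100:400,::-1],(400,400),interpolation=cv2.INTER_CUBIC)]))
```

```text
t 27.85 [ 0.4466 -0.038   0.31  ] [ 3.135 -0.     1.429] F [-0.6  0.  -0.8] g 0.647 q [-1.410e-01 -2.230e-01  1.957e+00  0.000e+00  1.401e+00  1.000e-03]
side [291.4 170.1] [289.6 204.6] wrist [250.9 168.8]
```

View pics/w7.png

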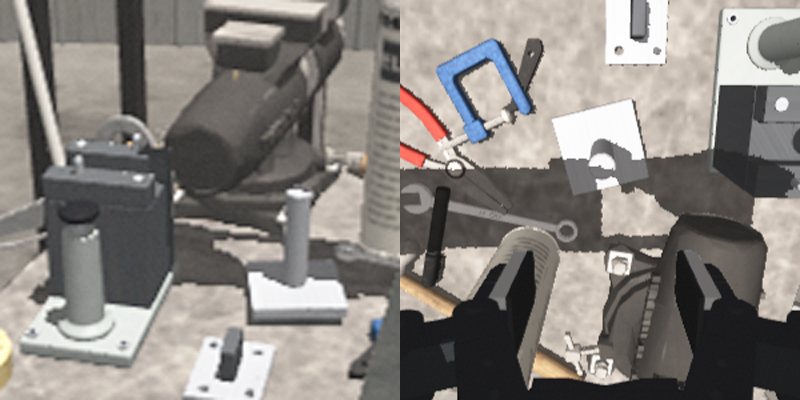

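The punch stands upright in the middle of the plate: its top is at (298,192) and its base at (293,285) in the side crop. The keeper lies flat at (230,365), the button is still down, and the arm is clear of everything.

```bash
python3 -c "
from h import *
st(); print(job_done())"
```

```text
t 27.95 [ 0.4448 -0.0378  0.3063] [-3.141  0.     1.429] F [-0.6  0.  -0.6] g 0.643 q [-1.410e-01 -2.210e-01  1.962e+00 -0.000e+00  1.401e+00  1.000e-03]
the job is handed in; nothing more can be done
None
```

I finished all the steps and handed the job in at about 28 s of the 72 s allowed; the hand-in gave no verdict.

- **Keeper plate:** I lifted it level off its dowels and laid it flat on the clear bench near (0.50, 0.09).
- **Button:** I pressed it about 19.5 mm down onto its stop. The vertical force climbed to 22 N, with 10 N sideways.
- **Punch:** I eased the grasp over by 0.4 mm after reading about 2 N sideways. I then drew the punch straight up, with under 1.5 N of sideways force at each reading, and set it down at about 10 N.

In the last pictures the punch stands upright at the plate's centre, the keeper is flat, the button is down and the arm is about 0.2 m above the punch, touching nothing. The tape and chisel are not in that last picture; nothing was brought near them.

Two readings were slightly off. The finger opening on the 24 mm punch read 21.4 mm, probably because only the fingertips gripped it. The punch looked about 0.02–0.03 rad off vertical while held.

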